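# Lower the disc-cutter punches onto the sheet, widest first

## Robot

A 7-joint arm with a two-finger parallel gripper is mounted at the origin on the work surface. World frame = base frame: x ahead of the robot, y to its left, z up, the work surface at z = 0. Lengths are in mm, angles in rad, forces in N, time in s.
With the tool pointing down it reaches from about 400 to 875 mm from the base axis. Payload 4.4 kg.
Tool frame: the origin (TCP) lies at the very end of the fingers, on their centre line; the grasp point (between the pads) lies 19 mm behind it; z points along the fingers, y is the line along which they close (so a half turn about z gives the same grasp; the last joint's range is limited). The gripper opens to 85 mm and grips with 20 to 120 N. Pads are 22 mm wide; open, the fingers measure 114 mm over their backs; the gripper's body (76 mm by 85 mm) begins 54 mm behind the grasp point. The pads swing forward as they close: fully open they stand 13 mm farther back than shut.
Start: joints at [-1.32, 0.628, 0.038, 1.517, -0.027, 0.996, -0.02], TCP at [202.469, 617.676, 231.313] pointing down, gripper open.
Joint ranges: [-3.06, 3.06], [-0.37, 2.12], [-1.25, 1.32], [0.18, 2.47], [-1.1, 4.24], [0.23, 1.98], [-2.94, 2.94]. Speed limits (rad/s): [2.57, 2.57, 3.14, 3.14, 3.14, 3.14, 3.14].

## Interface

Orientations are given as [roll, pitch, yaw] about the fixed x, y, z axes, in that order (R = Rz(yaw) Ry(pitch) Rx(roll)).
In Python, from cell import ctrl gives the robot as it stands.
- The arm moves only by the tool jog_arm, never from a script. Its argument "plan" is a list of rows, each an object of numbers: "tx", "ty", "tz": the shift along the tool's x, y, z as a fraction of full scale; "wx", "wy", "wz": the turn, a rotation vector about the tool's x, y, z as a fraction of full scale; "claw": the closure, from 0 (fully open) to 1 (shut). In form: [{"tx": .., "ty": .., "tz": .., "wx": .., "wy": .., "wz": .., "claw": ..}, ...]. A call has 1 to 12 rows; each row is the pose to reach, as a shift and turn from the pose commanded when the call began, along the tool's axes at that moment; what a row does not reach only later rows make up. Full scale, the value 1, is 300 mm for a shift and 90 degrees for a turn. A row lasts 1/10 s, in which the tool goes at most 50 mm and 8.59 degrees, less where a joint would pass 70% of its speed; a pose out of reach is approached as far as the arm can. A call with a number of a shift or a turn outside -1 to 1 is refused whole. A call with a gripper value outside its range is refused whole. The fingers move at their own pace and stop on an object; the grip force is fixed at half the most. Time passes only in rows, so rows that repeat a pose let the fingers close. It gives the time, the measured TCP pose, the force, the opening and the grip force at its end, in the units of the state.
- ctrl.read_state(): the state, without advancing time (a new reading comes with each control period).
- ctrl.get_image(name): name is "scene" or "top" or "wrist"; returns a dict with "img" (400x640x3 uint8, red, green, blue), "depth" (400x640 float32, mm along the optical axis (not along the pixel's ray), 0 where there is no reading), "fx", "fy", "cx", "cy" (pixels), "position" and "orientation" of the camera in the world; the wrist camera has in their place "hand_eye" (4x4, takes a point from camera to tool coordinates, whose origin is the TCP and whose axes are the flange's). Camera axes: x right, y down, z forward; pixel columns grow to the right and rows downward; lengths in mm; the calibration is good to about 2 mm. A picture is of the moment at which its call begins: read the wrist's pose just before it.
- ctrl.finish_job(): hands the job in; it is judged then, once.
Trained networks look in a picture, given as the dict that the camera call returned (one of the last four; its "shot" number tells which), for a name from the list of things; names that differ only in an ending like _2 or _b are one class to them, and where a whole thing is asked for, a point or a joint stands for the part that bears it (a point fixed in the world has none). Each returns a list of dicts, best first, with "score" (0 to 1); they miss things now and then, are a little off and sometimes report something else, mostly with a low value. They report only what shows in the picture. A call takes as long as a camera call. They do not tell look-alikes from the thing itself.
- ctrl.trace(picture, thing): "pixels" (400x640 bool, what is visible of it) and "extent" ([centre column, centre row, width, height] in pixels, round what is visible of it).
The state is a dict: "clock": time; "qpos": joint angles; "qd": joint speeds; "tau": joint torques, N m; "eef_pos": TCP position; "tool_rot": TCP orientation; "force": force on the tool from outside, world axes, zero at the start; "torque": the same for the moment, N m; "width": finger opening in mm; "gripper_force": force on a finger pad.
Only numpy, scipy, OpenCV 4.12 (cv2) and the standard library are available. Lean on these libraries where they do the work, as an engineer would, in place of code of your own. Each camera call takes 0.05 s, during which the arm holds its last target. There are 200 camera calls.

## Task

Ready the disc cutters for the press: push the three plain round punches straight down, one after another, lightly, until each is fully down on its sheet of metal - first the widest, then the middle-sized, last the narrowest. Leave the T-handled punch as it is, pull no punch up, and do not pick up or shove anything else on the bench; finish clear of everything.

Things in the scene. Friction and masses are not known exactly. Their poses are not given: they have to be found in the camera images.
- wide_cutter: disc cutter with the widest punch, a plain steel cylinder 40 mm in diameter. Its base is a dark steel block 70 x 70 mm and 36 mm high, screwed to the bench, with a sprung brass guide collar standing 3 mm proud of it (top 39 mm above the bench) round the punch in its middle. Origin: centre of the block's underside, z up.
- wide_top (a point): centre of the top of the widest punch, a plain steel cylinder 40 mm in diameter; moves with the punch. The top is 64 mm above the bench at joint value 0 and 52 mm when fully down; flat.
- wide_punch (a joint): how far this punch has been pushed down, in m: 0 is up (starts between -0.003 and +0.002), 0.012 is fully down on the sheet; there it meets its collar, which is sprung: pressed on, punch and collar yield together a further 1 mm at about 7 N and 4 mm at about 16 N, and come back when let go; it becomes negative if pulled up. The punch slides stiffly, needs about 2 to 5 N to push down, and stays where it is left; it should never be pressed with more than 25 N.
- middle_cutter: disc cutter with the middle-sized punch, a plain steel cylinder 27 mm in diameter. Its base is a dark steel block 70 x 70 mm and 36 mm high, screwed to the bench, with a sprung brass guide collar standing 3 mm proud of it (top 39 mm above the bench) round the punch in its middle. Origin: centre of the block's underside, z up.
- middle_top (a point): centre of the top of the middle-sized punch, a plain steel cylinder 27 mm in diameter; moves with the punch. The top is 64 mm above the bench at joint value 0 and 52 mm when fully down; flat.
- middle_punch (a joint): how far this punch has been pushed down, in m: 0 is up (starts between -0.003 and +0.002), 0.012 is fully down on the sheet; there it meets its collar, which is sprung: pressed on, punch and collar yield together a further 1 mm at about 7 N and 4 mm at about 16 N, and come back when let go; it becomes negative if pulled up. The punch slides stiffly, needs about 2 to 5 N to push down, and stays where it is left; it should never be pressed with more than 25 N.
- narrow_cutter: disc cutter with the narrowest plain punch, a steel cylinder 16 mm in diameter. Its base is a dark steel block 70 x 70 mm and 36 mm high, screwed to the bench, with a sprung brass guide collar standing 3 mm proud of it (top 39 mm above the bench) round the punch in its middle. Origin: centre of the block's underside, z up.
- narrow_top (a point): centre of the top of the narrowest plain punch, a steel cylinder 16 mm in diameter; moves with the punch. The top is 64 mm above the bench at joint value 0 and 52 mm when fully down; flat.
- narrow_punch (a joint): how far this punch has been pushed down, in m: 0 is up (starts between -0.003 and +0.002), 0.012 is fully down on the sheet; there it meets its collar, which is sprung: pressed on, punch and collar yield together a further 1 mm at about 7 N and 4 mm at about 16 N, and come back when let go; it becomes negative if pulled up. The punch slides stiffly, needs about 2 to 5 N to push down, and stays where it is left; it should never be pressed with more than 25 N.
- tee_cutter: disc cutter with the T-handled punch: a 16 mm steel stem under a level round crossbar 66 mm long (along the cutter's y) and 12 mm thick; it is to be left alone. Its base is a dark steel block 70 x 70 mm and 36 mm high, screwed to the bench, with a sprung brass guide collar standing 3 mm proud of it (top 39 mm above the bench) round the punch in its middle. Origin: centre of the block's underside, z up.
- tee_top (a point): centre of the top of the T-handled punch: a 16 mm steel stem under a level round crossbar 66 mm long (along the cutter's y) and 12 mm thick; moves with the punch. The top is 64 mm above the bench at joint value 0 (top of the crossbar).
- tee_punch (a joint): how far this punch has been pushed down, in m: 0 is up (starts between -0.003 and +0.002), 0.012 is fully down on the sheet; there it meets its collar, which is sprung: pressed on, punch and collar yield together a further 1 mm at about 7 N and 4 mm at about 16 N, and come back when let go; it becomes negative if pulled up. The punch slides stiffly, needs about 2 to 5 N to push down, and stays where it is left; it should never be pressed with more than 25 N.
- bangle: loose brass bangle lying flat among the cutters, 66 mm outside diameter, 14 mm high; origin at the centre of its underside
- flux_jar: loose small white ceramic jar with black cap, 42 mm diameter, 55 mm high, standing among the cutters; origin at the centre of its underside
- hammer: loose hammer 260 mm long and 26 mm high lying on the bench to the robot's right; origin on the bench below its middle
- doming_block: loose brass cube block, 50 mm, beyond the cutters; origin at the centre of its underside
- pickle_bowl: loose white ceramic bowl, 90 mm diameter, 40 mm high, to the robot's left; origin at the centre of its underside
- pliers: loose pliers about 130 mm long and 12 mm high lying flat beyond the cutters; origin on the bench below their middle
Things that resemble listed ones, but are neither listed nor needed, are in the scene too. Leave any brown look-alike of the wide_cutter alone.

How it is judged:
By the outcome, as a careful person would: the job done as asked, in the order asked, and still so for the second after the job is handed in, with the robot touching nothing.
It also fails if it takes over 51 s, if anything falls off the work surface, if the arm or the gripper's body presses on something with over 40 N, if the wrist force passes 120 N, or if a joint passes its speed limit or range.

## Working session

There is one attempt and no reset: what is moved stays moved. The work goes in short steps, Python scripts to look and compute and a tool call to move; the robot and the scene stay as the last step left them, time stands still between calls to the robot, and variables do not carry over. Pictures are saved under pics/ and viewed, at most 10 in all, crops included, and the job is handed in when it is done.

Besides the shell and the picture viewer there is one more tool, called after "Emit:" as name(argument=value, ...), one argument or row to a line, values as JSON. jog_arm: Moves the arm, as the interface text tells. Shift numbers are shares of 300 mm and turn numbers shares of 90 degrees, none past 1 either way. Its arguments: {"type":"object","properties":{"plan":{"type":"array"}},"required":["plan"]}

```bash
mkdir -p pics
cat > h.py <<'E'
import numpy as np, cv2
from cell import ctrl
from scipy.spatial.transform import Rotation as R
def save(p,n,crop=None,s=1):
    im=p["img"][...,::-1]
    if crop: im=im[crop[1]:crop[3],crop[0]:crop[2]]
    if s!=1: im=cv2.resize(im,None,fx=s,fy=s,interpolation=cv2.INTER_CUBIC)
    cv2.imwrite("pics/"+n,im)
def rot(o):
    o=np.array(o,float)
    return o if o.shape==(3,3) else (R.from_euler("xyz",o).as_matrix() if o.size==3 else R.from_quat(o).as_matrix())
def cloud(p,st=None):
    d=p["depth"]; v,u=np.mgrid[:400,:640]
    c=np.stack([(u-p["cx"])/p["fx"]*d,(v-p["cy"])/p["fy"]*d,d],-1)
    if "hand_eye" in p:
        T=np.array(p["hand_eye"]); c=c@T[:3,:3].T+T[:3,3]
        return c@rot(st["tool_rot"]).T+np.array(st["eef_pos"])
    return c@rot(p["orientation"]).T+np.array(p["position"])
E
python3 - <<'E'
from h import *
s=ctrl.read_state(); print(s)
for n in("top","scene"):
    p=ctrl.get_image(n); save(p,n+".png"); print(n,p["position"],p["orientation"],p["fx"])
    c=cloud(p)
    for t in("wide_cutter","wide_top","middle_cutter","middle_top","narrow_cutter","narrow_top","tee_cutter","tee_top","flux_jar","bangle"):
        for r in ctrl.trace(p,t)[:3]:
            m=r["pixels"]&(p["depth"]>0); q=c[m]
            if len(q): print(t,round(r["score"],2),np.round(r["extent"]),np.round(np.median(q,0)),np.round(np.percentile(q[:,2],95)),m.sum())
E
```

```text
{'clock': 0.0, 'qpos': array([-1.31978064,  0.62933099,  0.03845055,  1.51838369, -0.02705447,
        0.99630991, -0.01998485]), 'qd': array([ 0.00036425, -0.00050902,  0.00179612,  0.00081031,  0.0002793 ,
       -0.00042149,  0.0013121 ]), 'tau': array([-1.20133723e-04, -5.63413918e+01,  1.22587558e+00, -1.93439144e+01,
        1.09224563e-02,  1.04842635e-02,  3.90896915e-06]), 'eef_pos': array([202.26660188, 617.05818015, 230.39403573]), 'tool_rot': array([-3.13967829e+00, -1.57091723e-05,  2.82475515e+00]), 'force': array([-0.08169   ,  0.14967986,  1.23923021]), 'torque': array([-0.00374807, -0.07117852,  0.06305161]), 'gripper_force': 0.0, 'width': 85.79823865956048}
top [ 297.54544788   18.48223965 1404.98284709] [-2.93632179 -0.00604771 -1.59027037] 517.4307220235511
wide_cutter 0.98 [422. 297.  37.  44.] [ 343. -248.   38.] 67.0 938
wide_cutter 0.89 [325. 298.  28.  37.] [350.   4.  38.] 67.0 806
wide_cutter 0.61 [400. 247.  32.  34.] [ 476. -201.   38.] 66.0 798
wide_top 0.75 [402. 243.  15.  18.] [ 484. -205.   63.] 68.0 212
wide_top 0.75 [423. 295.  23.  18.] [ 346. -25
[... 1350 characters left out ...]
arrow_cutter 0.49 [314. 232.  10.  12.] [588. -64.  55.] 63.0 82
narrow_top 0.58 [316. 243.  43.  41.] [596. -69.  34.] 49.0 1125
narrow_top 0.49 [312. 233.   5.  10.] [588. -65.  55.] 63.0 75
tee_cutter 0.97 [346. 205.  37.  37.] [520.  48.  34.] 62.0 1007
tee_cutter 0.6 [236. 227.  19.  19.] [ 493. -210.   60.] 64.0 295
tee_cutter 0.15 [332. 302.  60.  22.] [ 742. -108.   10.] 13.0 497
tee_top 0.66 [238. 233.  35.  39.] [ 503. -211.   36.] 63.0 1021
tee_top 0.56 [346. 194.  19.  17.] [512.  55.  60.] 64.0 159
flux_jar 0.68 [367. 227.  18.  26.] [615.  51.  44.] 56.0 394
flux_jar 0.28 [436. 159.  36.  27.] [453. 363.  25.] 39.0 643
bangle 0.77 [296. 216.  24.  23.] [474. -57.   9.] 14.0 316
```

Run:
```python
import cv2
a=cv2.imread("pics/top.png")[170:350,200:470]; cv2.imwrite("pics/topc.png",cv2.resize(a,None,fx=2.9,fy=2.9,interpolation=2))
a=cv2.imread("pics/scene.png")[120:300,170:440]; cv2.imwrite("pics/scenec.png",cv2.resize(a,None,fx=2.9,fy=2.9,interpolation=2))
```

```text
(no output)
```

View pics/topc.png

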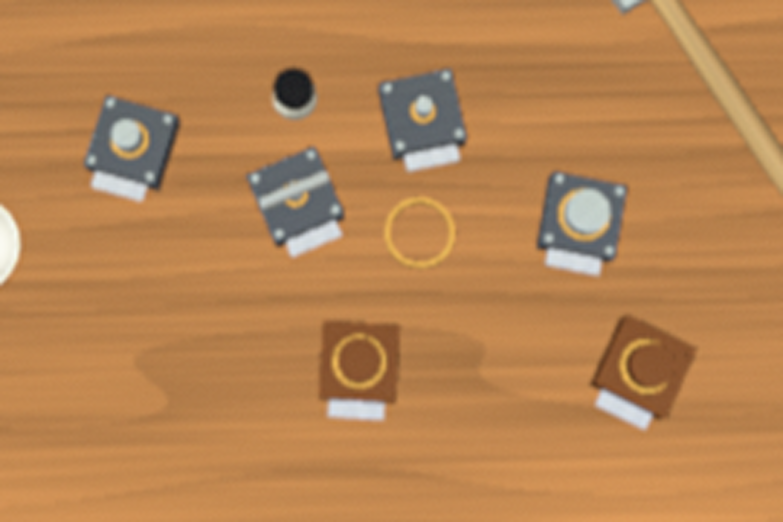

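View pics/scenec.png

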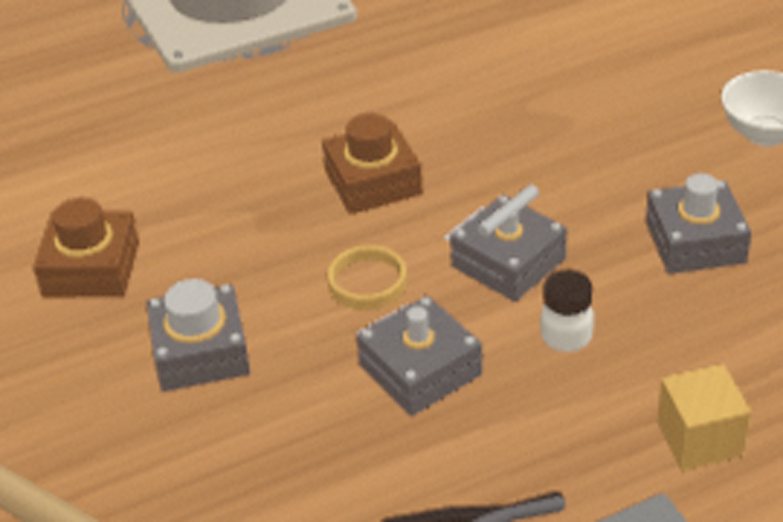

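View pics/top.png

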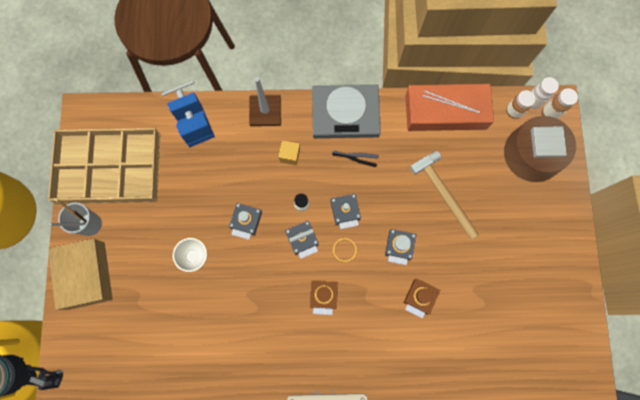

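Wide candidates in the top picture: (402,243) has a steel punch and a dark block. (423,295) and (324,294) are brown look-alikes. The steel one at (402,243) fits, and the enlarged crop confirms it. The middle punch is at (245,218), the narrow one at (345,210), and the T-handle at (302,238), which stays untouched. I'll work out the punch-top positions and the moves.

```bash
cat >> h.py <<'E'
def top_at(c,xy,r=26,lo=54,hi=72):
    m=(np.hypot(c[...,0]-xy[0],c[...,1]-xy[1])<r)&(c[...,2]>lo)&(c[...,2]<hi)
    q=c[m]; 
    if len(q)<5: return None
    z=np.median(q[:,2]); q=q[np.abs(q[:,2]-z)<4]
    (x,y),rad=cv2.minEnclosingCircle(q[:,:2].astype(np.float32))
    return np.round([*q[:,:2].mean(0),z,x,y,rad,len(q)],1)
def to(goal):  # shift fractions of 300 mm in tool axes from the present pose
    s=ctrl.read_state(); return np.round(rot(s["tool_rot"]).T@(np.array(goal)-s["eef_pos"])/300,4)
E
python3 - <<'E'
from h import *
for n in("top","scene"):
    p=ctrl.get_image(n); c=cloud(p)
    print(n,[top_at(c,q) for q in((488,-207),(564,207),(584,-63))])
print(to((430,350,210)),to((488,-207,200)))
E
```

```text
top [array([ 483.8, -205.7,   63.9,  484.6, -205.9,   20.3,  164. ]), array([562. , 211.3,  66.6, 562.5, 211.2,  13.7,  72. ]), array([584.2, -60.6,  62.6, 584.8, -60.2,   7.3,  20. ])]
scene [array([ 485.7, -208.4,   61.4,  484.6, -207.6,   21.1,  195. ]), array([563.3, 208. ,  63.5, 562.2, 209.8,  15. ,  75. ]), array([585.2, -63.7,  61.1, 582.7, -62. ,   9.6,  35. ])]
[-0.9987 -0.6115  0.0711] [-1.7609 -2.3156  0.1043]
```

Emit:
jog_arm(
  plan=[
    {"tx":-0.99,"ty":-0.61,"tz":0.07,"claw":1},
    {"tx":-0.99,"ty":-0.61,"tz":0.07,"claw":1},
    {"tx":-0.99,"ty":-0.61,"tz":0.07,"claw":1},
    {"tx":-0.99,"ty":-0.61,"tz":0.07,"claw":1},
    {"tx":-0.99,"ty":-0.61,"tz":0.07,"claw":1},
    {"tx":-0.99,"ty":-0.61,"tz":0.07,"claw":1},
    {"tx":-0.99,"ty":-0.61,"tz":0.07,"claw":1},
    {"tx":-0.99,"ty":-0.61,"tz":0.07,"claw":1},
  ],
)

```text
invalid input at $.plan[0]: expected keys tx, ty, tz, wx, wy, wz, claw
```

Run:
```python
from h import *
print(to((460,70,200)),to((484.6,-206.8,190)),ctrl.read_state()["eef_pos"],ctrl.read_state()["qpos"])
```

```text
[-1.3845 -1.4673  0.1044] [-1.7499 -2.3185  0.1377] [202.46788164 617.67487224 231.33497437] [-1.31982018  0.62836805  0.03852063  1.51739859 -0.02699819  0.99631767
 -0.02002139]
```

Emit:
jog_arm(
  plan=[
    {"tx":-0.99,"ty":-0.61,"tz":0.07,"wx":0,"wy":0,"wz":0,"claw":1},
    {"tx":-0.99,"ty":-0.61,"tz":0.07,"wx":0,"wy":0,"wz":0,"claw":1},
    {"tx":-0.99,"ty":-0.61,"tz":0.07,"wx":0,"wy":0,"wz":0,"claw":1},
    {"tx":-0.99,"ty":-0.61,"tz":0.07,"wx":0,"wy":0,"wz":0,"claw":1},
    {"tx":-0.99,"ty":-0.61,"tz":0.07,"wx":0,"wy":0,"wz":0,"claw":1},
    {"tx":-0.99,"ty":-0.61,"tz":0.07,"wx":0,"wy":0,"wz":0,"claw":1},
    {"tx":-0.99,"ty":-0.61,"tz":0.07,"wx":0,"wy":0,"wz":0,"claw":1},
    {"tx":-0.99,"ty":-0.61,"tz":0.07,"wx":0,"wy":0,"wz":0,"claw":1},
  ],
)

```text
clock: 2.0
eef_pos: [433.7, 343.0, 210.3]
tool_rot: [-3.138, 0.005, 2.812]
force: [-0.1, 0.1, 0.6]
width: -0.2
gripper_force: 0.0
```

Run:
```python
from h import *
print(to((460,70,200)),to((484.6,-206.8,190)),ctrl.read_state())
```

```text
[-0.3775 -0.8326  0.0388] [-0.7537 -1.6789  0.0768] {'clock': 2.0, 'qpos': array([-0.75295001,  0.51479536,  0.04380631,  1.81583986, -0.02180024,
        0.81214334,  0.54118184]), 'qd': array([-0.08414603,  0.00161765, -0.09058127, -0.01377517, -0.05275557,
        0.00435431, -0.05934732]), 'tau': array([  0.63115295, -47.56605506,   0.87522112, -16.69786692,
         0.06529199,  -0.07637756,   0.53369047]), 'eef_pos': array([433.7281991 , 343.04755061, 210.25766909]), 'tool_rot': array([-3.13814168,  0.00463577,  2.81179067]), 'force': array([-0.09283726,  0.1477487 ,  0.59662415]), 'torque': array([-0.03858873,  0.00118106,  0.03725347]), 'gripper_force': 0.0, 'width': -0.2408523476847148}
```

Emit:
jog_arm(
  plan=[
    {"tx":-0.375,"ty":-0.84,"tz":0.04,"wx":0,"wy":0,"wz":0,"claw":1},
    {"tx":-0.375,"ty":-0.84,"tz":0.04,"wx":0,"wy":0,"wz":0,"claw":1},
    {"tx":-0.375,"ty":-0.84,"tz":0.04,"wx":0,"wy":0,"wz":0,"claw":1},
    {"tx":-0.375,"ty":-0.84,"tz":0.04,"wx":0,"wy":0,"wz":0,"claw":1},
    {"tx":-0.375,"ty":-0.84,"tz":0.04,"wx":0,"wy":0,"wz":0,"claw":1},
    {"tx":-0.375,"ty":-0.84,"tz":0.04,"wx":0,"wy":0,"wz":0,"claw":1},
  ],
)

```text
clock: 2.6
eef_pos: [456.0, 72.3, 198.4]
tool_rot: [-3.14, 0.001, 2.82]
force: [0.9, -0.6, 0.9]
width: -0.1
gripper_force: 0.0
```

Emit:
jog_arm(
  plan=[
    {"tx":-0.375,"ty":-0.84,"tz":0.04,"wx":0,"wy":0,"wz":0,"claw":1},
    {"tx":-0.375,"ty":-0.84,"tz":0.04,"wx":0,"wy":0,"wz":0,"claw":1},
    {"tx":-0.375,"ty":-0.84,"tz":0.04,"wx":0,"wy":0,"wz":0,"claw":1},
    {"tx":-0.375,"ty":-0.84,"tz":0.04,"wx":0,"wy":0,"wz":0,"claw":1},
    {"tx":-0.375,"ty":-0.84,"tz":0.04,"wx":0,"wy":0,"wz":0,"claw":1},
    {"tx":-0.375,"ty":-0.84,"tz":0.04,"wx":0,"wy":0,"wz":0,"claw":1},
    {"tx":-0.375,"ty":-0.84,"tz":0.04,"wx":0,"wy":0,"wz":0,"claw":1},
    {"tx":-0.375,"ty":-0.84,"tz":0.04,"wx":0,"wy":0,"wz":0,"claw":1},
  ],
)

```text
clock: 3.4
eef_pos: [484.3, -197.8, 186.2]
tool_rot: [3.141, -0.0, 2.823]
force: [-0.4, 0.3, -0.3]
width: -0.2
gripper_force: 0.0
```

Run:
```python
from h import *
s=ctrl.read_state(); p=ctrl.get_image("wrist"); c=cloud(p,s); save(p,"w1.png")
print(top_at(c,(485,-207)),to((484.6,-206.8,100)),s["eef_pos"],s["force"],s["tool_rot"],s["clock"],s["qpos"])
```

```text
[ 483.3 -205.5   62.9  484.  -205.9   20.  1944. ] [-0.0112 -0.0325  0.2874] [ 484.33830601 -197.76553058  186.16423073] [-0.40495414  0.31718354 -0.26375637] [ 3.14113161e+00 -4.52880901e-04  2.82342725e+00] 3.4 [ 0.30817224  0.50867781  0.03805608  1.9192385  -0.02896537  0.71465561
  1.61593405]
```

View pics/w1.png

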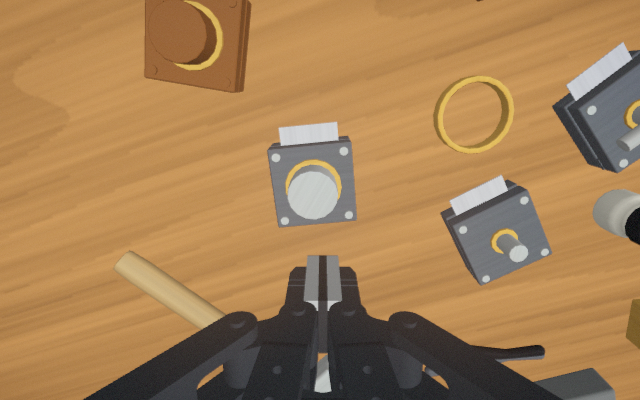

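The wrist view shows the steel wide punch at (312,192), with its top at z≈63. The brown look-alike is at (185,30) and the narrow punch at (517,253). I'll centre over the wide punch and go down to just above it.

Emit:
jog_arm(
  plan=[
    {"tx":-0.008,"ty":-0.027,"tz":0.16,"wx":0,"wy":0,"wz":0,"claw":1},
    {"tx":-0.008,"ty":-0.027,"tz":0.3,"wx":0,"wy":0,"wz":0,"claw":1},
    {"tx":-0.008,"ty":-0.027,"tz":0.37,"wx":0,"wy":0,"wz":0,"claw":1},
    {"tx":-0.008,"ty":-0.027,"tz":0.37,"wx":0,"wy":0,"wz":0,"claw":1},
    {"tx":-0.008,"ty":-0.027,"tz":0.37,"wx":0,"wy":0,"wz":0,"claw":1},
    {"tx":-0.008,"ty":-0.027,"tz":0.37,"wx":0,"wy":0,"wz":0,"claw":1},
  ],
)

```text
clock: 4.05
eef_pos: [485.6, -205.8, 76.8]
tool_rot: [3.141, 0.003, 2.826]
force: [-0.5, 0.4, 0.7]
width: 0.2
gripper_force: 0.0
```

Emit:
jog_arm(
  plan=[
    {"tx":-0.003,"ty":0,"tz":0.02,"wx":0,"wy":0,"wz":0,"claw":1},
    {"tx":-0.003,"ty":0,"tz":0.035,"wx":0,"wy":0,"wz":0,"claw":1},
    {"tx":-0.003,"ty":0,"tz":0.045,"wx":0,"wy":0,"wz":0,"claw":1},
    {"tx":-0.003,"ty":0,"tz":0.053,"wx":0,"wy":0,"wz":0,"claw":1},
    {"tx":-0.003,"ty":0,"tz":0.06,"wx":0,"wy":0,"wz":0,"claw":1},
    {"tx":-0.003,"ty":0,"tz":0.06,"wx":0,"wy":0,"wz":0,"claw":1},
    {"tx":-0.003,"ty":0,"tz":0.06,"wx":0,"wy":0,"wz":0,"claw":1},
  ],
)

```text
clock: 4.75
eef_pos: [484.8, -206.5, 57.1]
tool_rot: [-3.142, -0.001, 2.825]
force: [-0.7, 1.2, 0.8]
width: -0.2
gripper_force: 0.0
```

Run:
```python
from h import *
for i in range(3):
    s=ctrl.read_state(); print(s["eef_pos"],s["force"],s["qpos"]); ctrl.get_image("wrist")
```

```text
[ 484.7629133  -206.45375181   57.08334858] [-0.65919189  1.21686065  0.83704901] [ 0.33447757  0.72311211  0.02248613  1.99708448 -0.03621147  0.42247051
  1.63828087]
[ 484.83699565 -206.46474634   57.1557825 ] [-1.00318725 -0.52623859 -0.16966592] [ 0.33442987  0.72298812  0.02251879  1.99704133 -0.03627103  0.42244954
  1.63829125]
[ 484.81673883 -206.45289702   57.18181982] [ 0.46802986 -0.07534789  0.0978657 ] [ 0.33443589  0.72292367  0.02249782  1.99708946 -0.03623442  0.42247047
  1.63829626]
```

Run:
```python
from h import *
s=ctrl.read_state(); p=ctrl.get_image("wrist"); save(p,"w2.png",(170,130,490,400),2.2)
p=ctrl.get_image("scene");print(top_at(cloud(p),(485,-207)))
```

```text
[ 491.6 -208.7   56.9  486.6 -207.5   20.9   94. ]
```

View pics/w2.png

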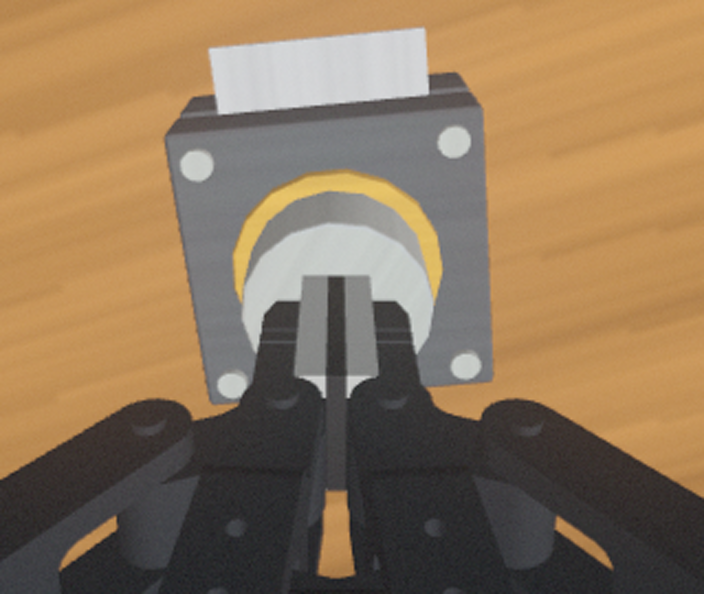

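The fingertips are centred on the wide punch (crop 335,330) and it has moved with them, so I'll keep pushing gently.

Emit:
jog_arm(
  plan=[
    {"tx":0,"ty":0,"tz":0.005,"wx":0,"wy":0,"wz":0,"claw":1},
    {"tx":0,"ty":0,"tz":0.01,"wx":0,"wy":0,"wz":0,"claw":1},
    {"tx":0,"ty":0,"tz":0.015,"wx":0,"wy":0,"wz":0,"claw":1},
  ],
)

```text
clock: 5.3
eef_pos: [485.1, -206.5, 52.8]
tool_rot: [-3.142, 0.0, 2.825]
force: [0.0, -0.6, 2.9]
width: 0.2
gripper_force: 1.2
```

Emit:
jog_arm(
  plan=[
    {"tx":0,"ty":0,"tz":0.0025,"wx":0,"wy":0,"wz":0,"claw":1},
    {"tx":0,"ty":0,"tz":0.004,"wx":0,"wy":0,"wz":0,"claw":1},
  ],
)

```text
clock: 5.5
eef_pos: [485.2, -206.5, 51.6]
tool_rot: [-3.142, 0.0, 2.825]
force: [-0.3, -0.4, 4.2]
width: -0.4
gripper_force: 2.2
```

Emit:
jog_arm(
  plan=[
    {"tx":0,"ty":0,"tz":0.003,"wx":0,"wy":0,"wz":0,"claw":1},
    {"tx":0,"ty":0,"tz":0.003,"wx":0,"wy":0,"wz":0,"claw":1},
  ],
)

```text
clock: 5.7
eef_pos: [485.2, -206.6, 50.9]
tool_rot: [-3.142, 0.0, 2.825]
force: [-0.8, 0.8, 6.3]
width: -0.0
gripper_force: 3.1
```

Emit:
jog_arm(
  plan=[
    {"tx":0,"ty":0,"tz":0.003,"wx":0,"wy":0,"wz":0,"claw":1},
    {"tx":0,"ty":0,"tz":0.003,"wx":0,"wy":0,"wz":0,"claw":1},
  ],
)

```text
clock: 5.9
eef_pos: [485.2, -206.6, 50.3]
tool_rot: [-3.142, 0.0, 2.825]
force: [-1.1, 0.2, 7.3]
width: -0.0
gripper_force: 4.1
```

Emit:
jog_arm(
  plan=[
    {"tx":0,"ty":0,"tz":0.003,"wx":0,"wy":0,"wz":0,"claw":1},
    {"tx":0,"ty":0,"tz":0.003,"wx":0,"wy":0,"wz":0,"claw":1},
  ],
)

```text
clock: 6.1
eef_pos: [485.2, -206.6, 49.6]
tool_rot: [-3.142, 0.001, 2.825]
force: [-0.7, 0.4, 11.3]
width: -0.0
gripper_force: 5.1
```

The force rises along the collar's spring line to 11 N, so the wide punch is fully down. I'll lift and move to the middle one.

Emit:
jog_arm(
  plan=[
    {"tx":0,"ty":0,"tz":-0.03,"wx":0,"wy":0,"wz":0,"claw":1},
    {"tx":0,"ty":0,"tz":-0.15,"wx":0,"wy":0,"wz":0,"claw":1},
    {"tx":0,"ty":0,"tz":-0.3,"wx":0,"wy":0,"wz":0,"claw":1},
    {"tx":0.05,"ty":0.15,"tz":-0.4,"wx":0,"wy":0,"wz":0,"claw":1},
    {"tx":0.12,"ty":0.9,"tz":-0.45,"wx":0,"wy":0,"wz":0,"claw":1},
    {"tx":0.12,"ty":0.9,"tz":-0.45,"wx":0,"wy":0,"wz":0,"claw":1},
    {"tx":0.12,"ty":0.9,"tz":-0.45,"wx":0,"wy":0,"wz":0,"claw":1},
    {"tx":0.12,"ty":0.9,"tz":-0.45,"wx":0,"wy":0,"wz":0,"claw":1},
    {"tx":0.12,"ty":0.9,"tz":-0.45,"wx":0,"wy":0,"wz":0,"claw":1},
  ],
)

```text
clock: 7.0
eef_pos: [535.2, 66.2, 184.2]
tool_rot: [3.139, -0.0, 2.829]
force: [0.1, 0.5, -0.1]
width: 0.2
gripper_force: 0.0
```

Run:
```python
from h import *
p=ctrl.get_image("top");c=cloud(p);print(top_at(c,(485,-207),hi=80,lo=45))
p=ctrl.get_image("scene");c=cloud(p);print(top_at(c,(485,-207),hi=80,lo=45))
print(to((562.3,210.5,190)))
```

```text
[ 484.  -205.6   53.2  484.7 -205.8   19.8  146. ]
[ 485.7 -208.4   51.   484.5 -208.3   21.1  193. ]
[ 0.0592  0.4788 -0.0175]
```

Emit:
jog_arm(
  plan=[
    {"tx":0.06,"ty":0.475,"tz":-0.02,"wx":0,"wy":0,"wz":0,"claw":1},
    {"tx":0.06,"ty":0.475,"tz":-0.02,"wx":0,"wy":0,"wz":0,"claw":1},
    {"tx":0.06,"ty":0.475,"tz":-0.02,"wx":0,"wy":0,"wz":0,"claw":1},
    {"tx":0.06,"ty":0.475,"tz":-0.02,"wx":0,"wy":0,"wz":0,"claw":1},
    {"tx":0.06,"ty":0.475,"tz":-0.02,"wx":0,"wy":0,"wz":0,"claw":1},
    {"tx":0.06,"ty":0.475,"tz":-0.02,"wx":0,"wy":0,"wz":0,"claw":1},
  ],
)

```text
clock: 7.7
eef_pos: [562.1, 199.8, 189.6]
tool_rot: [-3.139, -0.0, 2.822]
force: [0.5, -1.0, -0.1]
width: 0.1
gripper_force: 0.0
```

Run:
```python
from h import *
s=ctrl.read_state(); p=ctrl.get_image("wrist"); c=cloud(p,s); save(p,"w3.png")
t=top_at(c,(562.3,210.5)); print(t,s["eef_pos"])
print(to((562.3,210.5,76)), to((t[3],t[4],76)))
```

```text
[561.6 211.9  66.1 562.3 212.   13.5 901. ] [562.05340805 199.76416602 189.57209719]
[0.011  0.0353 0.379 ] [0.0125 0.04   0.379 ]
```

View pics/w3.png

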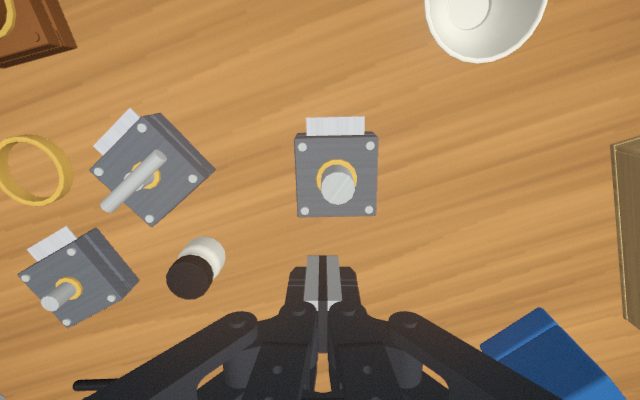

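The wrist picture shows the middle punch at (338,187), at about (562,211.5) and top z≈66. I'll go down over it.

Emit:
jog_arm(
  plan=[
    {"tx":0.012,"ty":0.038,"tz":0.16,"wx":0,"wy":0,"wz":0,"claw":1},
    {"tx":0.012,"ty":0.038,"tz":0.3,"wx":0,"wy":0,"wz":0,"claw":1},
    {"tx":0.012,"ty":0.038,"tz":0.375,"wx":0,"wy":0,"wz":0,"claw":1},
    {"tx":0.012,"ty":0.038,"tz":0.375,"wx":0,"wy":0,"wz":0,"claw":1},
    {"tx":0.012,"ty":0.038,"tz":0.375,"wx":0,"wy":0,"wz":0,"claw":1},
    {"tx":0.012,"ty":0.038,"tz":0.375,"wx":0,"wy":0,"wz":0,"claw":1},
  ],
)

```text
clock: 8.35
eef_pos: [563.9, 213.8, 79.2]
tool_rot: [3.14, 0.003, 2.823]
force: [-0.3, 0.4, -0.0]
width: 0.3
gripper_force: 0.0
```

Run:
```python
from h import *
ctrl.get_image("wrist"); print(to((562.3,211.5,56)), ctrl.read_state()["eef_pos"])
```

```text
[ 0.0024 -0.0101  0.0777] [563.86278828 214.1383768   79.32642189]
```

Emit:
jog_arm(
  plan=[
    {"tx":0.002,"ty":-0.01,"tz":0.015,"wx":0,"wy":0,"wz":0,"claw":1},
    {"tx":0.002,"ty":-0.01,"tz":0.03,"wx":0,"wy":0,"wz":0,"claw":1},
    {"tx":0.002,"ty":-0.01,"tz":0.04,"wx":0,"wy":0,"wz":0,"claw":1},
    {"tx":0.002,"ty":-0.01,"tz":0.05,"wx":0,"wy":0,"wz":0,"claw":1},
    {"tx":0.002,"ty":-0.01,"tz":0.058,"wx":0,"wy":0,"wz":0,"claw":1},
    {"tx":0.002,"ty":-0.01,"tz":0.066,"wx":0,"wy":0,"wz":0,"claw":1},
    {"tx":0.002,"ty":-0.01,"tz":0.074,"wx":0,"wy":0,"wz":0,"claw":1},
    {"tx":0.002,"ty":-0.01,"tz":0.08,"wx":0,"wy":0,"wz":0,"claw":1},
  ],
)

```text
clock: 9.2
eef_pos: [560.9, 211.5, 53.2]
tool_rot: [-3.141, 0.0, 2.825]
force: [-0.2, -1.1, 2.9]
width: 0.1
gripper_force: 1.7
```

Emit:
jog_arm(
  plan=[
    {"tx":0,"ty":0,"tz":0.004,"wx":0,"wy":0,"wz":0,"claw":1},
    {"tx":0,"ty":0,"tz":0.007,"wx":0,"wy":0,"wz":0,"claw":1},
  ],
)

```text
clock: 9.4
eef_pos: [560.9, 211.5, 51.4]
tool_rot: [-3.142, 0.0, 2.825]
force: [-2.1, -0.9, 5.9]
width: -0.1
gripper_force: 3.1
```

Emit:
jog_arm(
  plan=[
    {"tx":0,"ty":0,"tz":0.003,"wx":0,"wy":0,"wz":0,"claw":1},
    {"tx":0,"ty":0,"tz":0.003,"wx":0,"wy":0,"wz":0,"claw":1},
  ],
)

```text
clock: 9.6
eef_pos: [561.0, 211.5, 50.8]
tool_rot: [3.142, 0.0, 2.825]
force: [-1.1, -0.5, 7.8]
width: -0.1
gripper_force: 3.8
```

Emit:
jog_arm(
  plan=[
    {"tx":0,"ty":0,"tz":0.002,"wx":0,"wy":0,"wz":0,"claw":1},
    {"tx":0,"ty":0,"tz":0.002,"wx":0,"wy":0,"wz":0,"claw":1},
  ],
)

```text
clock: 9.8
eef_pos: [561.0, 211.6, 50.4]
tool_rot: [3.141, 0.0, 2.825]
force: [-1.9, -2.1, 9.1]
width: -0.2
gripper_force: 4.4
```

Middle is down (9 N on the collar spring). I'll lift and move to the narrow one.

Emit:
jog_arm(
  plan=[
    {"tx":0,"ty":0,"tz":-0.03,"wx":0,"wy":0,"wz":0,"claw":1},
    {"tx":0,"ty":0,"tz":-0.15,"wx":0,"wy":0,"wz":0,"claw":1},
    {"tx":0,"ty":0,"tz":-0.3,"wx":0,"wy":0,"wz":0,"claw":1},
    {"tx":-0.05,"ty":-0.15,"tz":-0.4,"wx":0,"wy":0,"wz":0,"claw":1},
    {"tx":-0.36,"ty":-0.84,"tz":-0.45,"wx":0,"wy":0,"wz":0,"claw":1},
    {"tx":-0.36,"ty":-0.84,"tz":-0.45,"wx":0,"wy":0,"wz":0,"claw":1},
    {"tx":-0.36,"ty":-0.84,"tz":-0.45,"wx":0,"wy":0,"wz":0,"claw":1},
    {"tx":-0.36,"ty":-0.84,"tz":-0.45,"wx":0,"wy":0,"wz":0,"claw":1},
    {"tx":-0.36,"ty":-0.84,"tz":-0.45,"wx":0,"wy":0,"wz":0,"claw":1},
    {"tx":-0.36,"ty":-0.84,"tz":-0.45,"wx":0,"wy":0,"wz":0,"claw":1},
    {"tx":-0.36,"ty":-0.84,"tz":-0.45,"wx":0,"wy":0,"wz":0,"claw":1},
  ],
)

```text
clock: 10.9
eef_pos: [585.0, -62.1, 184.8]
tool_rot: [3.141, -0.0, 2.823]
force: [0.9, 0.1, -1.1]
width: 0.3
gripper_force: 0.0
```

Run:
```python
from h import *
p=ctrl.get_image("top");c=cloud(p);print(top_at(c,(562,211),hi=80,lo=45))
p=ctrl.get_image("scene");c=cloud(p);print(top_at(c,(562,211),hi=80,lo=45))
for i in range(3): ctrl.get_image("wrist")
s=ctrl.read_state(); p=ctrl.get_image("wrist"); c=cloud(p,s); save(p,"w4.png")
t=top_at(c,(584,-61.5)); print(t,s["eef_pos"],s["clock"])
print(to((584,-61.5,76)), to((t[3],t[4],76)))
```

```text
[562.1 210.4  52.9 562.1 210.7  13.5  67. ]
[563.  208.8  50.3 561.5 210.8  15.7  75. ]
[583.9 -60.4  63.  584.4 -60.6   8.  322. ] [585.00138619 -59.60650164 184.66860555] 11.15
[ 0.0014 -0.0063  0.3623] [ 0.0011 -0.003   0.3623]
```

View pics/w4.png

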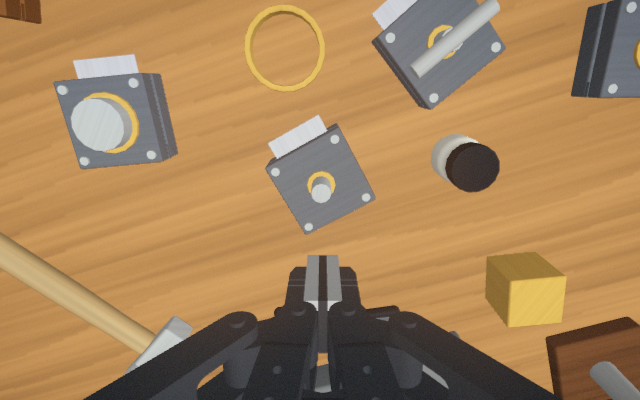

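The narrow punch is at (320,190) in the wrist view, nearly aligned, and the middle punch reads ~52 mm (fully down). I'll go down.

Emit:
jog_arm(
  plan=[
    {"tx":0.001,"ty":-0.004,"tz":0.16,"wx":0,"wy":0,"wz":0,"claw":1},
    {"tx":0.001,"ty":-0.004,"tz":0.3,"wx":0,"wy":0,"wz":0,"claw":1},
    {"tx":0.001,"ty":-0.004,"tz":0.355,"wx":0,"wy":0,"wz":0,"claw":1},
    {"tx":0.001,"ty":-0.004,"tz":0.355,"wx":0,"wy":0,"wz":0,"claw":1},
    {"tx":0.001,"ty":-0.004,"tz":0.355,"wx":0,"wy":0,"wz":0,"claw":1},
    {"tx":0.001,"ty":-0.004,"tz":0.355,"wx":0,"wy":0,"wz":0,"claw":1},
  ],
)

```text
clock: 11.8
eef_pos: [585.6, -62.4, 79.8]
tool_rot: [3.141, 0.003, 2.825]
force: [-0.3, 0.3, 0.1]
width: -0.0
gripper_force: 0.0
```

Run:
```python
from h import *
ctrl.get_image("wrist");ctrl.get_image("wrist"); s=ctrl.read_state(); p=ctrl.get_image("wrist"); print(to((584.2,-60.8,54)), s["eef_pos"], top_at(cloud(p,s),(584.2,-60.8),16,56,70))
```

```text
[0.0056 0.0043 0.0856] [585.49257845 -62.54358497  79.83555616] [581.1 -59.5  62.8 584.  -60.4   7.9 507. ]
```

Emit:
jog_arm(
  plan=[
    {"tx":0.005,"ty":0.005,"tz":0.015,"wx":0,"wy":0,"wz":0,"claw":1},
    {"tx":0.005,"ty":0.005,"tz":0.03,"wx":0,"wy":0,"wz":0,"claw":1},
    {"tx":0.005,"ty":0.005,"tz":0.045,"wx":0,"wy":0,"wz":0,"claw":1},
    {"tx":0.005,"ty":0.005,"tz":0.055,"wx":0,"wy":0,"wz":0,"claw":1},
    {"tx":0.005,"ty":0.005,"tz":0.063,"wx":0,"wy":0,"wz":0,"claw":1},
    {"tx":0.005,"ty":0.005,"tz":0.071,"wx":0,"wy":0,"wz":0,"claw":1},
    {"tx":0.005,"ty":0.005,"tz":0.079,"wx":0,"wy":0,"wz":0,"claw":1},
    {"tx":0.005,"ty":0.005,"tz":0.085,"wx":0,"wy":0,"wz":0,"claw":1},
  ],
)

```text
clock: 12.75
eef_pos: [583.3, -60.7, 52.7]
tool_rot: [-3.142, -0.0, 2.825]
force: [-1.4, 0.2, 4.1]
width: 0.2
gripper_force: 2.2
```

Emit:
jog_arm(
  plan=[
    {"tx":0,"ty":0,"tz":0.002,"wx":0,"wy":0,"wz":0,"claw":1},
    {"tx":0,"ty":0,"tz":0.004,"wx":0,"wy":0,"wz":0,"claw":1},
  ],
)

```text
clock: 12.95
eef_pos: [583.3, -60.6, 51.7]
tool_rot: [3.142, -0.0, 2.825]
force: [-1.9, 0.0, 6.1]
width: -0.2
gripper_force: 3.1
```

Emit:
jog_arm(
  plan=[
    {"tx":0,"ty":0,"tz":0.003,"wx":0,"wy":0,"wz":0,"claw":1},
    {"tx":0,"ty":0,"tz":0.003,"wx":0,"wy":0,"wz":0,"claw":1},
  ],
)

```text
clock: 13.15
eef_pos: [583.4, -60.6, 51.0]
tool_rot: [3.142, -0.0, 2.825]
force: [-2.2, 1.2, 8.1]
width: 0.0
gripper_force: 3.9
```

Emit:
jog_arm(
  plan=[
    {"tx":0,"ty":0,"tz":0.003,"wx":0,"wy":0,"wz":0,"claw":1},
    {"tx":0,"ty":0,"tz":0.003,"wx":0,"wy":0,"wz":0,"claw":1},
  ],
)

```text
clock: 13.35
eef_pos: [583.5, -60.7, 50.4]
tool_rot: [3.141, 0.0, 2.825]
force: [-1.5, -0.3, 9.6]
width: 0.2
gripper_force: 4.9
```

Narrow is down. I'll lift clear and check all three from the fixed cameras.

Emit:
jog_arm(
  plan=[
    {"tx":0,"ty":0,"tz":-0.03,"wx":0,"wy":0,"wz":0,"claw":1},
    {"tx":0,"ty":0,"tz":-0.15,"wx":0,"wy":0,"wz":0,"claw":1},
    {"tx":0,"ty":0,"tz":-0.3,"wx":0,"wy":0,"wz":0,"claw":1},
    {"tx":0.1,"ty":0.15,"tz":-0.5,"wx":0,"wy":0,"wz":0,"claw":1},
    {"tx":0.3,"ty":0.3,"tz":-0.6,"wx":0,"wy":0,"wz":0,"claw":1},
    {"tx":0.3,"ty":0.3,"tz":-0.6,"wx":0,"wy":0,"wz":0,"claw":1},
    {"tx":0.3,"ty":0.3,"tz":-0.6,"wx":0,"wy":0,"wz":0,"claw":1},
    {"tx":0.3,"ty":0.3,"tz":-0.6,"wx":0,"wy":0,"wz":0,"claw":1},
    {"tx":0.3,"ty":0.3,"tz":-0.6,"wx":0,"wy":0,"wz":0,"claw":1},
  ],
)

```text
clock: 14.25
eef_pos: [526.3, 51.6, 229.4]
tool_rot: [-3.141, 0.001, 2.824]
force: [-0.8, 0.3, 0.5]
width: -0.1
gripper_force: 0.0
```

Run:
```python
from h import *
for n in("top","scene","wrist"):
    s=ctrl.read_state(); p=ctrl.get_image(n); c=cloud(p,s); save(p,n+"_end.png")
    print(n,[top_at(c,q,lo=45,hi=75) for q in((485,-207),(562,211),(584,-61))])
print(s["eef_pos"],s["force"])
```

```text
top [array([ 484.8, -205.3,   53. ,  484.6, -205.6,   19.9,  141. ]), array([562.2, 211.2,  53.2, 562.2, 211.2,  13.3,  73. ]), array([584.4, -60.8,  53.3, 584.6, -60.3,   7.7,  27. ])]
scene [array([ 486. , -208.4,   51.1,  484.8, -207.7,   21.9,  192. ]), array([563.4, 208.4,  50.8, 561.4, 208.4,  16.5,  77. ]), array([585.5, -63.3,  50.2, 584.9, -63.5,   8.3,  39. ])]
wrist [array([ 483.8, -203.9,   52.3,  484.7, -205.2,   20.9, 1352. ]), array([561.5, 210.9,  52.2, 562. , 211.6,  13.7, 711. ]), array([583.8, -59.8,  51.9, 584.6, -60.4,   8.2, 199. ])]
[526.15309404  50.97663003 228.85581814] [-0.97042142  0.25785782 -0.39147816]
```

View pics/scene_end.png

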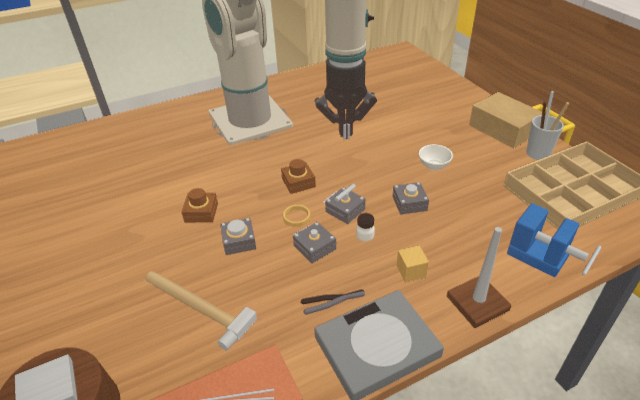

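The end picture shows the three steel punches low at (237,228), (411,190) and (314,236), all reading ≈52 mm. The T-handle at (345,192) and the loose things are undisturbed, and the gripper is clear at about 230 mm. Handing in.

```bash
python3 -c "
from cell import ctrl
print(ctrl.finish_job())"
```

```text
the job is handed in; nothing more can be done
None
```

I pushed the wide, middle and narrow punches fully down in that order, with no force reading above about 11 N. All three tops measured about 52 mm, I touched nothing else, and I handed the job in with the arm clear at about 14.5 s.

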